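Hang the rinsed handled beakers on the draining rack

ROBOT

A 6-joint arm with a two-finger parallel gripper is mounted at the origin on the work surface. World frame = base frame: x ahead of the robot, y to its left, z up, the work surface at z = 0. Lengths are in mm, angles in rad, forces in N, time in s.
With the tool pointing down it reaches from about 325 to 750 mm from the base axis. Payload 7.6 kg.
Tool frame: the origin (TCP) lies midway between the tips of the shut fingers; the grasp point (between the pads) lies 19 mm behind it; z points along the fingers, y is the line along which they close (so a half turn about z gives the same grasp; the last joint's range is limited). The gripper opens to 85 mm and grips with 20 to 120 N. Pads are 22 mm wide; open, the fingers measure 114 mm over their backs; the gripper's body (76 mm by 85 mm) begins 54 mm behind the grasp point. The pads swing forward as they close: fully open they stand 13 mm farther back than shut.
Start: joints at [-1.4, 0.052, 1.401, -0, 1.689, -0.07], TCP at [125.226, -509.867, 231.323] pointing down, gripper open.
Joint ranges: [-2.9, 2.9], [-0.91, 2.17], [0.12, 2.37], [-1.06, 4.2], [0.26, 2.73], [-2.93, 2.93]. Speed limits (rad/s): [2.57, 2.57, 3.01, 3.14, 3.14, 3.14].

INTERFACE

Orientations are given as [roll, pitch, yaw] about the fixed x, y, z axes, in that order (R = Rz(yaw) Ry(pitch) Rx(roll)).
In Python, from station import read_state, camera, job_done gives the robot as it stands.
- The arm moves only by the tool carry_out, never from a script. Its argument "rows" is one flat list of numbers, 4 for each row, row after row: the shift along the tool's x, y, z in cm, then the turn about the tool's z in rad. A call has 1 to 8 rows; each row shifts and turns the commanded pose from where the row before left it, along the tool's axes as they then stand; what a row does not reach is not made up. A row lasts 1/12 s, in which the tool goes at most 41.7 mm and 7.16 degrees, less where a joint would pass 70% of its speed; a pose out of reach is approached as far as the arm can. A call is refused whole if a number of a shift passes 4.17 or a number of a turn 0.125, either way. A call with a gripper value outside its range is refused whole. "fingers" is the gripper's target within -1 to 1 (fully open at 1, half-way at 0, shut at -1), set as the call begins (left out, the last holds). The fingers move at their own pace and stop on an object; "newtons" is the grip in N (left out, the last holds). Time passes only in rows, so rows that do not move let the fingers close. It gives the time, the measured TCP pose, the force, the opening and the grip force at its end, in the units of the state.
- read_state(): the state, without advancing time (a new reading comes with each control period).
- camera(name): name is "side" or "top" or "wrist"; returns a dict with "pixels" (480x640x3 uint8, blue, green, red), "range_z" (480x640 float32, mm along the optical axis (not along the pixel's ray), 0 where there is no reading), "fx", "fy", "cx", "cy" (pixels), "extrinsics" (4x4, takes a point from camera to world coordinates); the wrist camera has in their place "tool_from_camera" (4x4, takes a point from camera to tool coordinates, whose origin is the TCP and whose axes are the flange's). Camera axes: x right, y down, z forward; pixel columns grow to the right and rows downward; lengths in mm; the calibration is good to about 2 mm. A picture is of the moment at which its call begins: read the wrist's pose just before it.
- job_done(): hands the job in; it is judged then, once.
The state is a dict: "t": time; "joints": joint angles; "qd": joint speeds; "tau": joint torques, N m; "tcp_pos": TCP position; "tcp_rot": TCP orientation; "wrist_force": force on the tool from outside, world axes, zero at the start; "wrist_torque": the same for the moment, N m; "width": finger opening in mm; "gripper_force": force on a finger pad.
Only numpy, scipy, OpenCV 4.12 (cv2) and the standard library are available. Lean on these libraries where they do the work, as an engineer would, in place of code of your own. Each camera call takes 0.05 s, during which the arm holds its last target. There are 200 camera calls.

TASK

Two rinsed steel beakers stand mouth-down on the drain mat. Hang each of them by its handle on a free peg of the draining rack, one to a peg, with the peg passing through the handle and the mouth sloping downwards so that it drips dry, and leave both hanging at rest. Do not knock over or shift the other things on the bench, drop a beaker, or bump the beaker and the flask that already hang on the rack.

Things in the scene. Friction and masses are not known exactly. Their poses are not given: they have to be found in the camera images.
- large_beaker_mid (a point): centre (half-way up) of the large steel beaker, standing mouth-down: diameter 64 mm, height 85 mm, closed flat bottom on top. Own z: from mouth to bottom; own x: to its only handle, a square D of 7 mm round bar in the x-z plane, reaching 63 mm from the axis, its arms' centrelines 20 and 79 mm above the mouth's rim; mass about 0.15 kg
- large_beaker_eye (a point): centre of the opening of the large beaker's handle: 44 mm from the beaker's axis along its x, 49.5 mm above its mouth rim; the opening is 24 mm wide (between wall and handle bar) and 52 mm high (between the arms); axes as the beaker's. Hung on a peg it settles leaning about 60 degrees, peg in the handle's outer upper corner, reaching 58 mm to either side; let go upright, it swings for 5 to 8 s
- small_beaker_mid (a point): centre (half-way up) of the small steel beaker, standing mouth-down: diameter 56 mm, height 75 mm, closed flat bottom on top. Own z: from mouth to bottom; own x: to its only handle, a square D of 7 mm round bar in the x-z plane, reaching 59 mm from the axis, its arms' centrelines 18 and 69 mm above the mouth's rim; mass about 0.11 kg
- small_beaker_eye (a point): centre of the opening of the small beaker's handle: 40 mm from the beaker's axis along its x, 43.5 mm above its mouth rim; the opening is 24 mm wide and 44 mm high; axes as the beaker's. It hangs and swings like the large one
- peg_1: FREE peg: straight white rod, 12 mm diameter, 110 mm long, round tip, fixed on the rack. Origin: centre of its root at the front face of its slat. It runs along own -x (to the robot), rising 12 degrees; own y along the rack, z up. Slat: 28 mm wide, from 85 mm below to 80 mm above the origin, on the +x side. The four pegs stand about 140 mm apart in varying order, heights differing up to 30 mm
- peg_1_tip (a point): tip of this peg (on its centreline, 110 mm from the root)
- peg_2: FREE peg: straight white rod, 12 mm diameter, 110 mm long, round tip, fixed on the rack. Origin: centre of its root at the front face of its slat. It runs along own -x (to the robot), rising 12 degrees; own y along the rack, z up. Slat: 28 mm wide, from 85 mm below to 80 mm above the origin, on the +x side. The four pegs stand about 140 mm apart in varying order, heights differing up to 30 mm
- peg_2_tip (a point): tip of this peg (on its centreline, 110 mm from the root)
- full_peg_beaker: OCCUPIED peg, made like the free ones, on which another steel beaker (64 mm diameter) already hangs by its handle; that beaker reaches 58 mm to the peg's +y side (its mouth), 50 mm to the -y side, and from 30 mm above to 95 mm below the root, out to 100 mm from the slat. It is fixed; do not bump it
- full_peg_flask: OCCUPIED peg, made like the free ones, on which a conical glass flask is pushed, neck towards the slat, bottom towards the robot; the flask reaches 33 mm to either side of the peg, out to 120 mm from the slat and 58 mm above the root. It is fixed; do not bump it
- rack: steel draining rack, fixed, wide along its own y. Origin: on the bench, under the front plane of the slats, mid-width; own -x faces the robot. Drip tray 600 mm wide, from 85 mm in front to 75 mm behind the origin, rim 16 mm high; posts at y = +-280 mm, 305 mm high; two level rails behind the slats at 140 and 250 mm height
- wash_bottle: white wash bottle with blue cap and bent spout, 66 mm diameter, 190 mm high, spout to 48 mm from its axis; origin: centre of its underside; leave alone
- amber_bottle: amber glass bottle, 68 mm diameter, 165 mm high; origin: centre of its underside; leave alone
- volumetric_flask: small glass volumetric flask with a blue stopper, 58 mm diameter, 170 mm high; origin: centre of its underside; leave alone
- weighing_bottle: small stoppered glass weighing bottle, 37 mm diameter, 52 mm high; origin: centre of its underside; leave alone
- crucible: small white porcelain crucible with lid, 41 mm diameter, 45 mm high; origin: centre of its underside; leave alone
- funnel: white plastic funnel standing mouth-down in the drip tray, 68 mm diameter, 66 mm high; origin: centre of its underside; leave alone
Mind the look-alikes: they are no part of the job. Leave any blue, orange or yellow look-alike of the part that bears small_beaker_mid alone.

How it is judged (in metres and radians):
At the end, for the whole second after the job is handed in: Each beaker hangs at rest on its own free peg, peg through its handle: centre of the opening 5-105 mm out from the slat, within 35 mm sideways, 45 mm below to 25 mm above the root; beaker own y within 0.8 rad of peg x; mouth sloping down 5+ degrees; centre over 90 mm high ((((x of large_beaker_eye in the frame of peg_1 between -0.105 and -0.005 m and y of large_beaker_eye in the frame of peg_1 between -0.035 and 0.035 m and z of large_beaker_eye in the frame of peg_1 between -0.045 and 0.025 m and angle between the y axis of large_beaker_mid and the x axis of peg_1, either way round below 0.8 rad and contact force between large_beaker and peg_1 above 0.3 N) and (x of small_beaker_eye in the frame of peg_2 between -0.105 and -0.005 m and y of small_beaker_eye in the frame of peg_2 between -0.035 and 0.035 m and z of small_beaker_eye in the frame of peg_2 between -0.045 and 0.025 m and angle between the y axis of small_beaker_mid and the x axis of peg_2, either way round below 0.8 rad and contact force between small_beaker and peg_2 above 0.3 N)) or ((x of large_beaker_eye in the frame of peg_2 between -0.105 and -0.005 m and y of large_beaker_eye in the frame of peg_2 between -0.035 and 0.035 m and z of large_beaker_eye in the frame of peg_2 between -0.045 and 0.025 m and angle between the y axis of large_beaker_mid and the x axis of peg_2, either way round below 0.8 rad and contact force between large_beaker and peg_2 above 0.3 N) and (x of small_beaker_eye in the frame of peg_1 between -0.105 and -0.005 m and y of small_beaker_eye in the frame of peg_1 between -0.035 and 0.035 m and z of small_beaker_eye in the frame of peg_1 between -0.045 and 0.025 m and angle between the y axis of small_beaker_mid and the x axis of peg_1, either way round below 0.8 rad and contact force between small_beaker and peg_1 above 0.3 N))) and angle between each of large_beaker_mid, small_beaker_mid's own z axis and vertical below 1.48 rad and linear speed of each of large_beaker, small_beaker below 0.03 m/s and angular speed of each of large_beaker, small_beaker below 0.4 rad/s and height (world z) of each of large_beaker_mid, small_beaker_mid above 0.09 m); the robot touches nothing.
It fails at once if one of the things standing on the bench, the mat or the drip tray (bottles, flask, weighing bottle, crucible, funnel) is shifted by more than 20 mm (distance of any of wash_bottle, amber_bottle, volumetric_flask, weighing_bottle, crucible, funnel from where it was at the start of the episode above 0.02 m).
It fails at once if one of those things is tipped (angle between any of wash_bottle, amber_bottle, volumetric_flask, weighing_bottle, crucible, funnel's own z axis and vertical above 0.35 rad).
It fails at once if the beaker or the flask already hanging on the rack is bumped (more than 6 N) (contact force between any of full_peg_beaker, full_peg_flask and anything else above 6 N).
It fails at once if a beaker is tipped over on the bench or dropped ((angle between large_beaker_mid's own z axis and vertical above 0.6 rad and height (world z) of large_beaker_mid below 0.085 m) or (angle between small_beaker_mid's own z axis and vertical above 0.6 rad and height (world z) of small_beaker_mid below 0.085 m)).
It also fails if it takes over 72 s, if anything falls off the work surface, if the arm or the gripper's body presses on something with over 40 N, if the wrist force passes 120 N, or if a joint passes its speed limit or range.

## Working session

There is one attempt and no reset: what is moved stays moved. The work goes in short steps, Python scripts to look and compute and a tool call to move; the robot and the scene stay as the last step left them, time stands still between calls to the robot, and variables do not carry over. Pictures are saved under pics/ and viewed, at most 10 in all, crops included, and the job is handed in when it is done.

Besides the shell and the picture viewer there is one more tool, called after "Emit:" by a JSON object that holds its "name" and its "arguments", one argument or row to a line. carry_out: Moves the arm, as the interface text tells. Its arguments: {"type":"object","properties":{"rows":{"type":"array"},"fingers":{"type":"number"},"newtons":{"type":"number"}},"required":["rows"]}

```bash
ls; mkdir -p pics; python3 - <<'E'
from station import *
import cv2,numpy as np
print(read_state())
for n in ("side","top"):
    c=camera(n); cv2.imwrite(f"pics/{n}0.png",c["pixels"]); np.savez(f"{n}0.npz",**c)
    print(n,c["fx"],c["fy"],c["cx"],c["cy"],np.round(c["extrinsics"],3).tolist())
E
```

```text
pics
{'t': 0.0, 'joints': array([-1.40029211e+00,  5.28655971e-02,  1.40173065e+00,  2.98041356e-05,
        1.68857476e+00, -7.03143820e-02]), 'qd': array([ 0.00156771,  0.00105146, -0.00066448, -0.00110143,  0.00203649,
       -0.00043126]), 'tau': array([ 6.69358706e-04, -3.81670117e+01, -3.60186052e+01, -7.05684761e-05,
        6.18354170e-03, -9.37278628e-06]), 'tcp_pos': array([ 125.18432873, -509.55414023,  230.45433521]), 'tcp_rot': array([-3.14002028e+00, -1.40419461e-04,  2.40821966e-01]), 'wrist_force': array([-0.02023791, -0.49383509, -0.91639226]), 'wrist_torque': array([-0.01714599, -0.02121668, -0.05364478]), 'gripper_force': 0.0, 'width': 85.64988395012092}
side 458.5532804262011 458.5532804262011 325.2743474620708 238.4652159760988 [[-0.814, -0.337, 0.473, 26.16], [-0.581, 0.494, -0.647, 571.272], [-0.016, -0.801, -0.598, 691.208], [0.0, 0.0, 0.0, 1.0]]
top 479.0700352269094 479.0700352269094 324.484009126346 236.71629489656613 [[-0.026, -0.999, 0.024, 409.588], [-0.999, 0.026, 0.032, -39.413], [-0.033, -0.023, -0.999, 1214.691], [0.0, 0.0, 0.0, 1.0]]
```

View pics/side0.png

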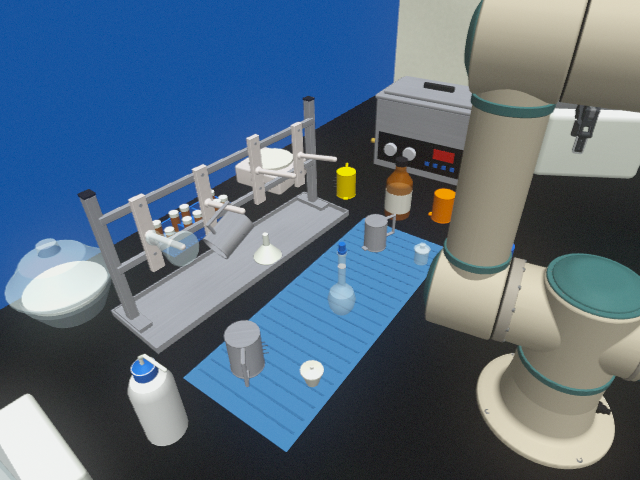

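View pics/top0.png

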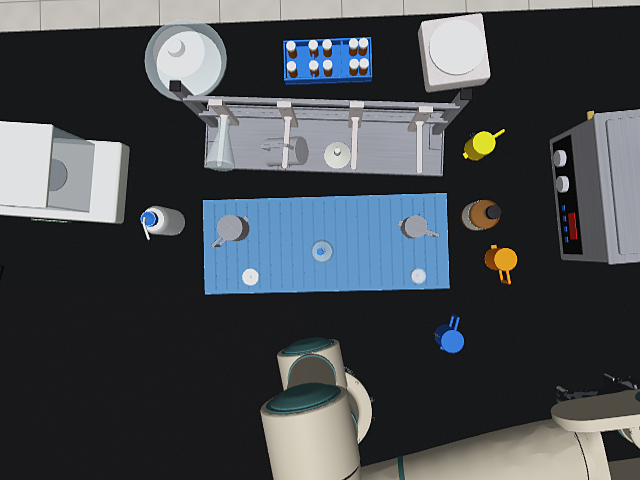

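The side view shows the steel large beaker at about (244,348) and the small one at (376,232). The yellow (345,183), orange (443,205) and blue cups are coloured look-alikes, so they are out. The free pegs are the two on the right, (268,173) and (318,157) in side and (355,135) and (420,140) in top. The flask and the hung beaker occupy the two on the left. Next I'll measure from the depth data.

```bash
cat > h.py <<'E'
import numpy as np,cv2
def cloud(c):
    z=c["range_z"].astype(float); v,u=np.mgrid[0:480,0:640]
    P=np.stack([(u-c["cx"])/c["fx"]*z,(v-c["cy"])/c["fy"]*z,z],-1)
    E=c["extrinsics"]; W=P@E[:3,:3].T+E[:3,3]; W[z<=0]=np.nan; return W
E
python3 - <<'E'
from h import *
np.set_printoptions(precision=1,suppress=True)
W={n:cloud(np.load(n+"0.npz")) for n in("side","top")}
T=np.load("top0.npz")["pixels"]
# beakers
for nm,(u,v),H in(("L",(232,228),85),("S",(415,227),75)):
  for n in W:
    w=W[n]
    c0=W["top"][v,u]
    m=(np.hypot(w[...,0]-c0[0],w[...,1]-c0[1])<85)
    top=w[m&(abs(w[...,2]-H)<5)]
    (c,r)=cv2.minEnclosingCircle(np.float32(top[:,:2])) 
    allp=w[m&(w[...,2]>12)&(w[...,2]<H+8)]
    d=np.hypot(allp[:,0]-np.median(top[:,0]),allp[:,1]-np.median(top[:,1]))
    print(nm,n,len(top),top[:,2].mean(),"med",np.median(top,0),"circ",c,r)
    R=32 if nm=="L" else 28
    h=allp[(d>R+8)&(d<72)]; 
    if len(h): 
        print("  handle",len(h),h.mean(0),"ang",np.degrees(np.arctan2(*(h.mean(0)-np.median(top,0))[1::-1])))
# pegs
for n in W:
  w=W[n];rgb=np.load(n+"0.npz")["pixels"]
  for (u0,v0,u1,v1) in ({"top":[(340,100,370,175),(405,105,435,180)],"side":[(255,150,302,195),(299,140,340,170)]}[n]):
    p=w[v0:v1,u0:u1].reshape(-1,3); col=rgb[v0:v1,u0:u1].reshape(-1,3).min(1)
    k=(p[:,2]>120)&(col>130); q=p[k]; x0,x1=q[:,0].min(),q[:,0].max()
    print(n,"pts",len(q),"xr",x0,x1)
    for a in range(int(x0),int(x1)+1,12):
        s=q[(q[:,0]>=a)&(q[:,0]<a+12)]
        if len(s): print("   ",a,len(s),np.median(s,0),s[:,2].max(),s[:,1].min(),s[:,1].max())
E
```

```text
L side 897 87.27126804246859 med [459.  227.2  87.7] circ (452.787109375, 234.1578369140625) 47.39603042602539
  handle 139 [421.8 264.   60.1] ang 135.24210908455868
L top 505 86.76226698476441 med [463.6 222.6  87. ] circ (453.89874267578125, 232.457275390625) 46.232566833496094
  handle 57 [428.  259.   56.4] ang 134.36784469634503
S side 301 76.87884354204007 med [ 450.5 -217.    77.6] circ (448.46099853515625, -230.64698791503906) 42.68901824951172
  handle 85 [ 433.8 -264.3   49.2] ang -109.46647117146354
S top 397 76.72305089785405 med [ 454.1 -220.9   77. ] circ (451.0983581542969, -233.0354766845703) 41.80683898925781
  handle 44 [ 440.3 -259.9   53.7] ang -109.55937200540093
side pts 861 xr 568.0627143226583 702.1914831877511
    568 29 [573.1 -67.2 230.9] 233.33237541919988 -72.88303914074493 -63.569691775236834
    580 20 [585.1 -67.2 228.5] 231.25333809085066 -73.57074001345723 -64.19517984670347
    592 22 [597.9 -68.  226. ] 230.4014548666077 -72.65160881391762 -65.2033651800565
    604 21 [610.3 -69.3 222.3] 226.95668279508845 -75.29665074411412 -65.74092209835453
   
[... 3436 characters left out ...]
129280984 -215.67620373787236 -206.69114057721256
    622 26 [ 628.3 -211.7  201.8] 205.77201485768114 -216.60736229632022 -207.52800173739462
    634 27 [ 639.8 -212.2  199.3] 203.15257860910845 -217.30615884605643 -207.64259235305738
    646 27 [ 652.7 -213.1  196.1] 198.84374221936002 -217.7616389540849 -208.7362822077661
    658 26 [ 664.2 -213.8  194.6] 197.22213836332412 -221.20497462300366 -209.51267165122323
    670 103 [ 675.6 -214.8  264.3] 270.78522575417435 -229.36601919460202 -202.63636546795124
    682 127 [ 689.1 -212.7  257.2] 269.66372101007664 -255.98461188025598 -176.55790154898716
    694 14 [ 696.1 -198.6  147.6] 150.17153321934825 -206.75057709450175 -191.30035453535206
```

```bash
cat > plan.py <<'E'
import sys,numpy as np
from station import read_state
from scipy.spatial.transform import Rotation as Ro
# usage: plan.py maxstep_cm x y z yaw [x y z yaw ...]
a=list(map(float,sys.argv[1:])); st=read_state(); p=np.array(st["tcp_pos"]); r,pi,y=st["tcp_rot"]
print("t",st["t"],"now",np.round(p,1),round(y,3))
for i in range(1,len(a),4):
    q=np.array(a[i:i+3]); dy=a[i+3]-y; d=np.linalg.norm(q-p)/10
    n=int(max(np.ceil(d/a[0]),np.ceil(abs(dy)/.122),1)); rows=[]
    for k in range(n):
        R=Ro.from_euler("xyz",[np.pi,0,y]); s=R.inv().apply((q-p)/(n-k))/10
        s=np.round(s,2); t=round(-dy/n,3); rows.append([*s.tolist(),t]); p=p+R.apply(s*10); y-=t
    for k in range(0,n,8): print(str(sum(rows[k:k+8],[])))
E
python3 plan.py 4 440 -150 290 1.3 455 215 215 2.356
```

```text
t 0.1 now [ 125.2 -509.6  230.6] 0.241
[3.01, -2.11, -0.46, np.float64(-0.081), 3.17, -1.86, -0.46, np.float64(-0.081), 3.31, -1.59, -0.46, np.float64(-0.081), 3.43, -1.32, -0.46, np.float64(-0.081), 3.53, -1.04, -0.46, np.float64(-0.081), 3.6, -0.75, -0.46, np.float64(-0.081), 3.65, -0.46, -0.45, np.float64(-0.081), 3.67, -0.16, -0.46, np.float64(-0.081)]
[3.67, 0.14, -0.45, np.float64(-0.081), 3.65, 0.43, -0.46, np.float64(-0.081), 3.61, 0.73, -0.45, np.float64(-0.081), 3.53, 1.01, -0.46, np.float64(-0.081), 3.44, 1.3, -0.45, np.float64(-0.081)]
[3.55, -0.85, 0.75, np.float64(-0.106), 3.62, -0.47, 0.75, np.float64(-0.106), 3.65, -0.09, 0.75, np.float64(-0.106), 3.64, 0.3, 0.75, np.float64(-0.106), 3.59, 0.68, 0.75, np.float64(-0.106), 3.5, 1.06, 0.75, np.float64(-0.106), 3.37, 1.42, 0.75, np.float64(-0.106), 3.19, 1.77, 0.75, np.float64(-0.106)]
[2.99, 2.1, 0.75, np.float64(-0.106), 2.75, 2.41, 0.75, np.float64(-0.106)]
```

Emit:
{"name": "carry_out", "arguments": {
  "rows": [3.0,-2.1,-0.5,-0.08,3.2,-1.9,-0.5,-0.08,3.3,-1.6,-0.5,-0.08,3.4,-1.3,-0.5,-0.08,3.5,-1.0,-0.5,-0.08,3.6,-0.8,-0.5,-0.08,3.6,-0.5,-0.5,-0.08,3.6,-0.2,-0.5,-0.08],
  "fingers": 1,
  "newtons": 30
}}

```text
t: 0.77
tcp_pos: [318.5, -287.9, 271.3]
tcp_rot: [-3.141, -0.0, 0.885]
wrist_force: [0.7, -0.5, -0.5]
width: 85.7
gripper_force: 0.0
```

Emit:
{"name": "carry_out", "arguments": {
  "rows": [3.6,0.1,-0.4,-0.08,3.6,0.4,-0.4,-0.08,3.6,0.7,-0.4,-0.08,3.5,1.0,-0.4,-0.08,3.4,1.3,-0.4,-0.08]
}}

```text
t: 1.18
tcp_pos: [439.0, -151.8, 291.3]
tcp_rot: [-3.141, 0.0, 1.285]
wrist_force: [0.1, -0.7, 0.4]
width: 85.2
gripper_force: 0.0
```

```bash
sed -i 's/t=round(-dy\/n,3)/t=round(float(-dy\/n),3)/' plan.py; python3 plan.py 4 450 210 215 2.356
```

```text
t 1.1833 now [ 439.  -151.8  291.3] 1.285
[3.5, -0.92, 0.76, -0.107, 3.58, -0.54, 0.76, -0.107, 3.62, -0.15, 0.76, -0.107, 3.61, 0.24, 0.76, -0.107, 3.57, 0.62, 0.76, -0.107, 3.48, 1.0, 0.77, -0.107, 3.35, 1.36, 0.76, -0.107, 3.19, 1.72, 0.77, -0.107]
[2.98, 2.04, 0.76, -0.107, 2.75, 2.36, 0.77, -0.107]
```

Emit:
{"name": "carry_out", "arguments": {
  "rows": [3.5,-0.9,0.7,-0.107,3.6,-0.5,0.7,-0.107,3.6,-0.2,0.8,-0.107,3.6,0.2,0.8,-0.107,3.6,0.6,0.8,-0.107,3.5,1.0,0.8,-0.107,3.4,1.4,0.8,-0.107,3.2,1.7,0.8,-0.107]
}}

```text
t: 1.85
tcp_pos: [447.1, 138.6, 228.6]
tcp_rot: [-3.141, 0.0, 2.142]
wrist_force: [0.3, -0.5, -0.0]
width: 85.5
gripper_force: 0.0
```

Emit:
{"name": "carry_out", "arguments": {
  "rows": [3.0,2.0,0.8,-0.107,2.8,2.4,0.8,-0.107,0,0,0,0]
}}

```text
t: 2.1
tcp_pos: [448.1, 214.4, 210.6]
tcp_rot: [-3.139, -0.003, 2.362]
wrist_force: [-0.6, 0.2, -1.2]
width: 85.5
gripper_force: 0.0
```

```bash
cat > wr.py <<'E'
import sys
from station import *
from h import *
from scipy.spatial.transform import Rotation as Ro
def wrist():
    st=read_state(); c=dict(camera("wrist"))
    T=np.eye(4); T[:3,:3]=Ro.from_euler("xyz",st["tcp_rot"]).as_matrix(); T[:3,3]=st["tcp_pos"]
    c["extrinsics"]=T@c["tool_from_camera"]; return c,cloud(c),st
E
cat > bk.py <<'E'
from wr import *
np.set_printoptions(precision=1,suppress=True)
H=float(sys.argv[1]); R=float(sys.argv[2]); g=np.array([float(sys.argv[3]),float(sys.argv[4])])
c,w,st=wrist(); cv2.imwrite(sys.argv[5],c["pixels"]); print(st["tcp_pos"],st["tcp_rot"])
near=np.hypot(w[...,0]-g[0],w[...,1]-g[1])<80
m=(near&(w[...,2]>H-8)&(w[...,2]<H+6)).astype(np.uint8)
m=cv2.morphologyEx(m,cv2.MORPH_OPEN,np.ones((31,31)))
q=w[m>0]; zz=np.median(q[:,2]); cc,rr=cv2.minEnclosingCircle(np.float32(q[:,:2])); print("top",len(q),zz,q.mean(0),cc,rr)
ctr=q[:,:2].mean(0); d=np.hypot(w[...,0]-ctr[0],w[...,1]-ctr[1])
h=w[near&(d>R+8)&(d<R+40)&(w[...,2]>12)&(w[...,2]<H+5)]
print("handle",len(h),h.mean(0),np.degrees(np.arctan2(*(h.mean(0)[:2]-ctr)[::-1])),d[near&(d<R+40)&(w[...,2]>12)].max())
E
python3 bk.py 86 32 461 225 pics/w1.png
```

```text
[448.1 214.4 210.6] [-3.1 -0.   2.4]
top 1774 88.27464269267605 [469.3 232.1  88.3] (470.55853271484375, 230.76455688476562) 21.899545669555664
handle 565 [431.9 241.2  70.2] 166.2250950836625 71.9993232351012
```

View pics/w1.png

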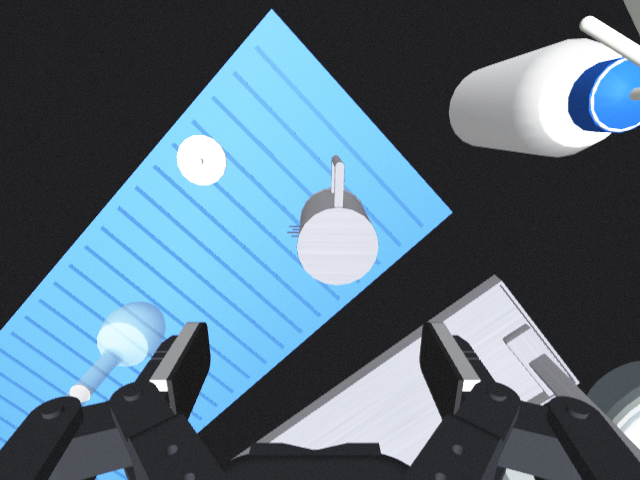

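The wrist view is centred on the large steel beaker. Its top disc is at about (338,245) with radius 40, and the handle runs up to about (337,160), almost along the tool's x. The crucible is at (201,160), the volumetric flask at (130,340) and the wash bottle at (560,100), and all are clear of the fingers.

```bash
cat > ray.py <<'E'
# ray.py u v z ... with current wrist pose
from wr import *
c,w,st=wrist(); E=c["extrinsics"]; a=list(map(float,sys.argv[1:])); o=E[:3,3]
P=[]
for i in range(0,len(a),3):
    d=E[:3,:3]@[(a[i]-c["cx"])/c["fx"],(a[i+1]-c["cy"])/c["fy"],1]; P.append(o+d*(a[i+2]-o[2])/d[2]); print(np.round(P[-1],1))
if len(P)==2: print("dir",np.arctan2(*(P[1]-P[0])[1::-1]))
g=c["pixels"]; m=(cv2.cvtColor(g,cv2.COLOR_BGR2GRAY))
u,v=int(a[0]),int(a[1]); print("depth pt",np.round(w[v,u],1)); print(np.round(E[:3,3],1))
E
python3 ray.py 338 245 87 337 165 82
```

```text
[464.7 220.4  87. ]
[421.8 260.9  82. ]
dir 2.3852072127678303
depth pt [464.6 220.5  87.2]
[390.3 270.3 354.6]
```

```bash
python3 plan.py 3 464 221 150 2.38 464 221 45 2.38
```

```text
t 2.2 now [449.1 210.6 212.2] 2.353
[-0.1, 0.6, 2.07, -0.009, -0.11, 0.6, 2.08, -0.009, -0.12, 0.59, 2.07, -0.009]
[-0.0, -0.0, 2.63, -0.0, -0.0, -0.0, 2.62, -0.0, -0.0, -0.0, 2.63, -0.0, -0.0, -0.0, 2.62, -0.0]
```

Emit:
{"name": "carry_out", "arguments": {
  "rows": [0.0,0.7,2.0,-0.01,0.0,0.7,2.0,-0.01,0.1,0.6,2.0,-0.01,0,0,0,0,0,0,0,0]
}}

```text
t: 2.62
tcp_pos: [462.8, 223.4, 152.9]
tcp_rot: [-3.14, -0.001, 2.379]
wrist_force: [0.0, 0.3, 0.1]
width: 85.1
gripper_force: 0.0
```

```bash
cat > circ.py <<'E'
from wr import *
# circ.py H R file : top disc by height in the depth picture
H,R=float(sys.argv[1]),float(sys.argv[2]); c,w,st=wrist(); cv2.imwrite(sys.argv[3],c["pixels"])
m=((w[...,2]>H-2.2)&(w[...,2]<H+3)).astype(np.uint8); m=cv2.morphologyEx(m,cv2.MORPH_OPEN,np.ones((25,25)))
n,l,s,ce=cv2.connectedComponentsWithStats(m); print(st["tcp_pos"],st["tcp_rot"][2])
for i in range(1,n):
    q=w[l==i]; k,r=cv2.minEnclosingCircle(np.float32(q[:,:2])); print(s[i],ce[i],"ctr",np.round(k,1),r,q[:,2].mean())
E
python3 circ.py 87 32 pics/w2.png
```

```text
[462.82231664 223.41841604 152.90129078] 2.378723610242676
[ 272  248   32   35 1120] [287.5 265. ] ctr [450.5 212. ] 14.582101821899414 88.281636489833
[305 262  27  26 702] [318.  274.5] ctr [467.7 221.3] 11.440241813659668 88.29124195589839
```

View pics/w2.png

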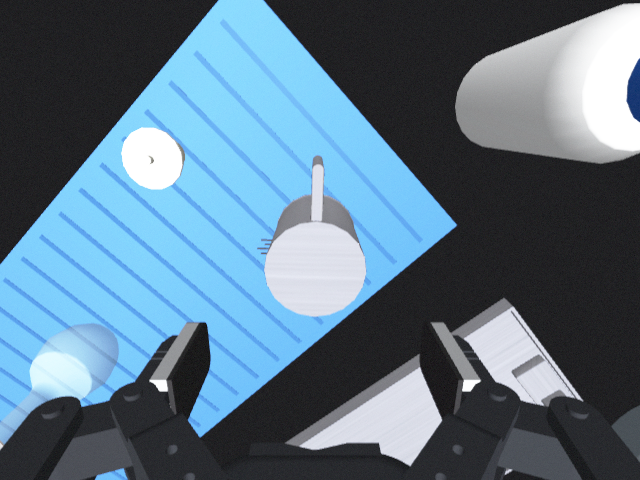

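The disc is at (315,270), level with the midline between the pads (about 315), so the tool's y is centred. Next I'll check x.

```bash
python3 ray.py 315.5 270 87 318 165 82; python3 plan.py 3 464 223 45 2.385
```

```text
[465.9 222.   87. ]
[421.7 266.   82. ]
dir 2.357906868083351
depth pt [465.2 222.2  88.7]
[403.3 280.5 297.3]
t 2.7167 now [463.7 224.  155. ] 2.379
[-0.02, -0.01, 2.75, -0.001, -0.02, -0.01, 2.75, -0.001, -0.03, -0.02, 2.75, -0.001, -0.02, -0.01, 2.75, -0.001]
```

Emit:
{"name": "carry_out", "arguments": {
  "rows": [-0.1,0,2.8,0.01,-0.1,0,2.8,0.005,-0.05,0,2.7,0,0,0,2.0,0,0,0,0.7,0,0,0,0,0]
}}

```text
t: 3.22
tcp_pos: [464.5, 222.4, 42.9]
tcp_rot: [-3.14, -0.0, 2.365]
wrist_force: [-0.3, 0.1, 0.6]
width: 85.0
gripper_force: 0.0
```

Emit:
{"name": "carry_out", "arguments": {
  "rows": [0,0,0,0,0,0,0,0,0,0,0,0,0,0,0,0,0,0,0,0,0,0,0,0,0,0,0,0,0,0,0,0],
  "fingers": -1,
  "newtons": 30
}}

```text
t: 3.88
tcp_pos: [466.3, 223.3, 45.9]
tcp_rot: [3.138, 0.002, 2.366]
wrist_force: [-0.8, -0.4, 7.4]
width: 63.4
gripper_force: 33.4
```

Emit:
{"name": "carry_out", "arguments": {
  "rows": [0,0,0,0,0,0,-0.5,0,0,0,-0.8,0,0,0,-1,0,0,0,-1,0,0,0,-1,0,0,0,-1,0,0,0,0,0]
}}

```text
t: 4.55
tcp_pos: [466.1, 223.4, 99.4]
tcp_rot: [3.137, 0.002, 2.366]
wrist_force: [0.7, 0.2, -1.4]
width: 63.1
gripper_force: 33.5
```

```bash
python3 plan.py 3 466 220 235 2.366 480 -117.5 235 1.498
```

```text
t 4.55 now [466.1 223.4  99.4] 2.366
[-0.05, -0.05, -2.71, -0.0, -0.04, -0.05, -2.71, -0.0, -0.05, -0.05, -2.71, -0.0, -0.04, -0.05, -2.72, -0.0, -0.05, -0.05, -2.71, -0.0]
[-2.05, -1.93, -0.0, 0.072, -2.19, -1.77, -0.0, 0.072, -2.31, -1.61, -0.0, 0.072, -2.42, -1.44, -0.0, 0.072, -2.51, -1.26, -0.0, 0.072, -2.6, -1.08, -0.0, 0.072, -2.67, -0.89, -0.0, 0.072, -2.73, -0.7, -0.0, 0.072]
[-2.77, -0.5, -0.0, 0.072, -2.8, -0.3, -0.0, 0.072, -2.81, -0.09, -0.0, 0.072, -2.81, 0.11, -0.0, 0.072]
```

Emit:
{"name": "carry_out", "arguments": {
  "rows": [0,0,-1.7,0,0,0,-2.7,0,0,0,-2.7,0,0,0,-2.7,0,0,0,-2.7,0,0,0,-1.1,0]
}}

```text
t: 5.05
tcp_pos: [465.8, 223.2, 236.3]
tcp_rot: [3.136, 0.002, 2.366]
wrist_force: [0.3, 0.2, -1.3]
width: 63.6
gripper_force: 33.8
```

Emit:
{"name": "carry_out", "arguments": {
  "rows": [-2.1,-1.9,0,0.072,-2.2,-1.8,0,0.072,-2.3,-1.6,0,0.072,-2.4,-1.4,0,0.072,-2.5,-1.3,0,0.072,-2.6,-1.1,0,0.072,-2.7,-0.9,0,0.072,-2.7,-0.7,0,0.072]
}}

```text
t: 5.72
tcp_pos: [473.7, -3.6, 231.2]
tcp_rot: [-3.14, -0.0, 1.786]
wrist_force: [0.5, 0.3, -2.1]
width: 63.1
gripper_force: 33.8
```

Emit:
{"name": "carry_out", "arguments": {
  "rows": [-2.8,-0.5,0,0.072,-2.8,-0.3,0,0.072,-2.8,-0.1,0,0.072,-2.0,0.1,0,0.072,-0.8,0,0,0,0,0,0,0,0,0,0,0]
}}

```text
t: 6.3
tcp_pos: [477.9, -114.3, 231.6]
tcp_rot: [-3.141, -0.001, 1.503]
wrist_force: [-0.3, 0.1, -2.0]
width: 63.5
gripper_force: 33.8
```

```bash
python3 plan.py 3 525 -114 225 1.498; python3 - <<'E'
from wr import *
c,w,st=wrist(); cv2.imwrite("pics/w3.png",c["pixels"]); np.savez("w3.npz",**c); print(st["tcp_pos"],st["tcp_rot"])
s=camera("side"); cv2.imwrite("pics/side1.png",cv2.resize(s["pixels"][100:300,180:430],None,fx=3,fy=3)); np.savez("side1.npz",**s)
E
```

```text
t 6.3 now [ 477.9 -114.3  231.6] 1.503
[0.18, 2.35, 0.33, 0.003, 0.18, 2.34, 0.33, 0.003]
[ 477.9312878  -114.34067966  231.61843467] [-3.14051444e+00 -6.63272452e-04  1.50303675e+00]
```

View pics/w3.png

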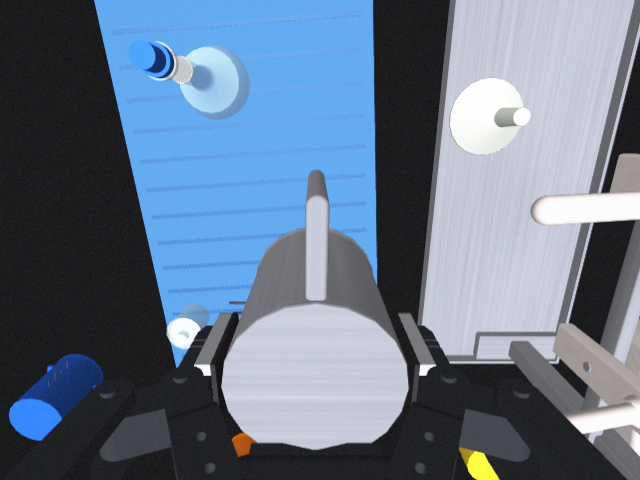

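The wrist view shows the large beaker held upright. The handle runs straight up the image from (316,298) to (316,180). The free peg's tip is at (535,210), running right; the funnel at (490,115) and the volumetric flask at (210,80) are clear. I'll get the peg line and the handle in tool coordinates.

```bash
python3 - <<'E'
from h import *
np.set_printoptions(precision=1,suppress=True)
c=dict(np.load("w3.npz")); w=cloud(c)
for u in range(540,640,16):
    col=w[190:235,u]; k=(col[:,2]>180)&(c["pixels"][190:235,u].min(1)>120); q=col[k]; v=np.arange(190,235)[k]
    if len(q): print("peg",u,v.min(),v.max(),np.median(q,0), q[:,2].max(), (q[:,1].min()+q[:,1].max())/2)
for v in range(176,300,8): print("handle",v,w[v,317])
print(np.median(w[340:420,280:350].reshape(-1,3),0))
E
python3 plan.py 3 530 -114 225 1.498
```

```text
peg 540 197 223 [571.2 -70.8 230.3] 231.8385527499144 -71.54047332718469
peg 556 195 223 [576.  -69.8 232.5] 234.38984625891115 -71.0669579878911
peg 572 194 222 [583.2 -70.5 231. ] 232.54756760227508 -71.84489055023201
peg 588 193 221 [590.6 -70.9 229.4] 231.23619602554163 -72.26524848413965
peg 604 193 220 [598.2 -71.3 227.6] 229.21228449128301 -72.69410435054749
peg 620 192 219 [605.5 -71.9 226.2] 228.21632411995282 -73.25912828683529
peg 636 191 218 [613.9 -72.6 224.5] 225.98716359666574 -73.71767103554727
handle 176 [483.7 -51.5 230.9]
handle 184 [483.6 -51.4 251.4]
handle 192 [483.5 -51.5 265.7]
handle 200 [483.4 -52.7 271.4]
handle 208 [483.2 -54.9 271.8]
handle 216 [483.1 -57.6 270.5]
handle 224 [482.9 -59.4 272.3]
handle 232 [482.8 -61.9 272. ]
handle 240 [482.6 -64.1 272.7]
handle 248 [482.5 -66.6 272.4]
handle 256 [482.3 -69.3 271.9]
handle 264 [482.2 -71.7 272.1]
handle 272 [482.  -74.6 271.2]
handle 280 [481.8 -77.1 271.6]
handle 288 [481.6 -79.9 271.1]
handle 296 [481.5 -82.5 271.4]
[nan nan nan]
t 6.4 now [ 478.1 -113.7  232. ] 1.504
[0.16, 2.59, 0.35, 0.003, 0.16, 2.59, 0.35, 0.003]
```

```bash
python3 plan.py 2 550 -113.5 222 1.498 620 -118.7 209 1.498
```

```text
t 6.4 now [ 478.1 -113.7  232. ] 1.504
[0.12, 1.79, 0.25, 0.002, 0.13, 1.79, 0.25, 0.002, 0.13, 1.8, 0.25, 0.002, 0.14, 1.79, 0.25, 0.002]
[0.0, 1.76, 0.33, -0.0, 0.0, 1.75, 0.32, -0.0, 0.0, 1.76, 0.33, -0.0, 0.0, 1.75, 0.32, -0.0]
```

Emit:
{"name": "carry_out", "arguments": {
  "rows": [0.1,1.8,0.2,0,0.1,1.8,0.2,0,0.15,1.8,0.3,0,0.15,1.8,0.3,0,0,0,0,0,0,0,0,0]
}}

```text
t: 6.9
tcp_pos: [550.5, -113.5, 221.5]
tcp_rot: [-3.14, -0.0, 1.504]
wrist_force: [0.9, -0.1, -0.8]
width: 63.4
gripper_force: 34.4
```

Emit:
{"name": "carry_out", "arguments": {
  "rows": [0,1.0,0.2,0,0,1.0,0.2,0,0,1.0,0.2,0,0,1.0,0.2,0,0,1.0,0.2,0,0,1.0,0.2,0,0,1.0,0.1,0,0,0,0,0]
}}

```text
t: 7.57
tcp_pos: [620.5, -118.9, 209.0]
tcp_rot: [-3.141, -0.0, 1.503]
wrist_force: [0.3, 0.5, -2.6]
width: 63.4
gripper_force: 34.4
```

```bash
python3 - <<'E'
from wr import *
c,w,st=wrist(); cv2.imwrite("pics/w4.png",c["pixels"]); print(st["tcp_pos"],st["tcp_rot"],st["wrist_force"])
E
```

```text
[ 620.48587878 -118.89781262  209.04467055] [-3.14139572e+00 -5.68478381e-05  1.50309538e+00] [ 0.31290008  0.54394062 -2.6152    ]
```

View pics/w4.png

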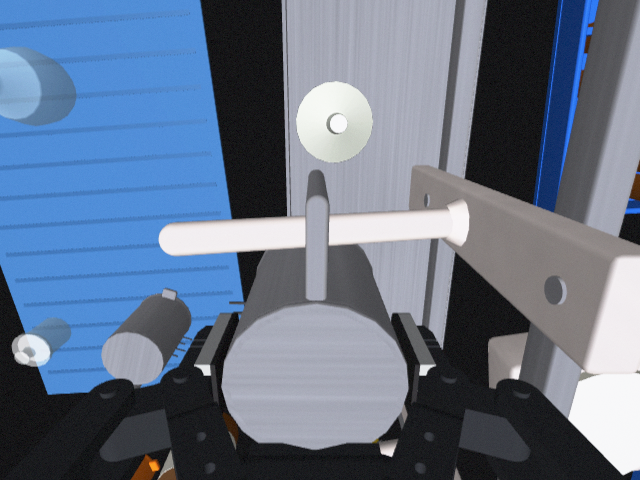

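The peg (from (165,240) to (455,222)) passes through the handle bar plane at (316,230). I'll shift so the peg sits in the outer corner, then lower, and roll the beaker in a light grip so it is let go already leaning.

Emit:
{"name": "carry_out", "arguments": {
  "rows": [-0.2,0,0.2,0,-0.2,0,0.5,0,-0.1,0,0.5,0,0,0,0.4,0,0,0,0,0,0,0,0,0],
  "newtons": 20
}}

```text
t: 8.12
tcp_pos: [619.4, -124.5, 192.8]
tcp_rot: [-3.141, -0.0, 1.502]
wrist_force: [-0.4, -0.0, -1.8]
width: 63.4
gripper_force: 34.4
```

Emit:
{"name": "carry_out", "arguments": {
  "rows": [0,0,0.3,0,0,0,0.3,0,0.1,0,0.3,0,0.1,0,0.3,0,0,0,0,0]
}}

```text
t: 8.53
tcp_pos: [620.5, -123.1, 182.7]
tcp_rot: [3.139, 0.001, 1.501]
wrist_force: [-0.7, -3.1, 4.1]
width: 63.4
gripper_force: 35.3
```

Emit:
{"name": "carry_out", "arguments": {
  "rows": [0,0,0,0,0,0,0.3,0,0.1,0,0.3,0,0.1,0,0.3,0,0,0,0,0],
  "fingers": -1,
  "newtons": 20
}}

```text
t: 8.95
tcp_pos: [620.9, -120.4, 173.7]
tcp_rot: [3.138, 0.0, 1.502]
wrist_force: [1.1, -0.1, 5.9]
width: 63.3
gripper_force: 36.2
```

```bash
python3 - <<'E'
from wr import *
c,w,st=wrist(); print(st["tcp_pos"],st["tcp_rot"],st["wrist_force"],st["wrist_torque"])
a=c["pixels"]; s=camera("side")["pixels"]
cv2.imwrite("pics/j1.png",np.hstack([cv2.resize(a,(400,300)),cv2.resize(s[110:260,200:400],(400,300))]))
E
```

```text
[ 620.86719298 -120.41461285  173.68136407] [3.13817970e+00 3.63499980e-05 1.50191805e+00] [ 1.12548786 -0.12887319  5.88307865] [ 0.24067432 -0.10375588 -0.03619593]
```

View pics/j1.png

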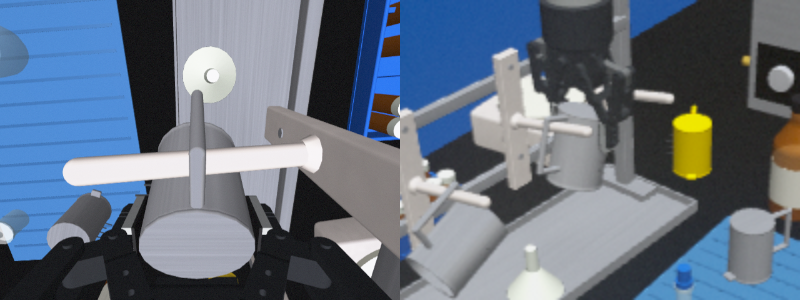

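The joint view shows the beaker rolling in the grip about the peg, leaning about 18° with its mouth swinging under the handle, as intended. I'll continue the arc.

Emit:
{"name": "carry_out", "arguments": {
  "rows": [0.1,0,0.3,0,0.15,0,0.3,0,0.15,0,0.3,0,0.2,0,0.3,0,0.2,0,0.3,0,0,0,0,0]
}}

```text
t: 9.55
tcp_pos: [621.8, -112.6, 159.3]
tcp_rot: [3.137, 0.001, 1.502]
wrist_force: [2.1, -1.7, 6.7]
width: 63.0
gripper_force: 37.3
```

```bash
python3 - <<'E'
from wr import *
c,w,st=wrist(); print(st["tcp_pos"],st["tcp_rot"],st["wrist_force"],st["wrist_torque"])
a=c["pixels"]; s=camera("side")["pixels"]
cv2.imwrite("pics/j2.png",np.hstack([cv2.resize(a,(400,300)),cv2.resize(s[110:260,200:400],(400,300))]))
E
```

```text
[ 621.80288466 -112.60284691  159.30758066] [3.13676887e+00 6.34672269e-04 1.50183446e+00] [ 2.10233199 -1.66222785  6.74685707] [ 0.14697028 -0.21703366 -0.02147227]
```

View pics/j2.png

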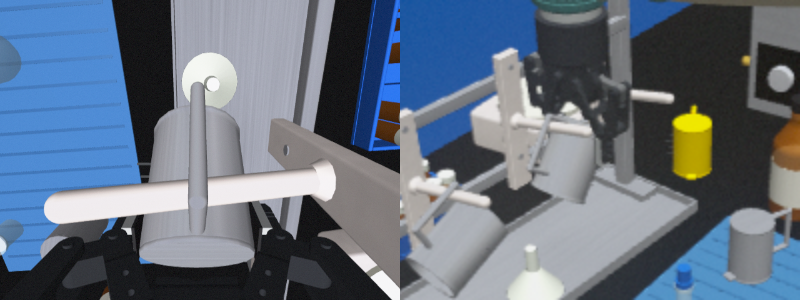

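Emit:
{"name": "carry_out", "arguments": {
  "rows": [0,0,0,0,0,0,0,0,0,0,0,0,0,0,0,0,0,0,0,0,0,0,0,0],
  "fingers": 1
}}

```text
t: 10.15
tcp_pos: [620.2, -112.5, 156.6]
tcp_rot: [-3.14, -0.0, 1.502]
wrist_force: [-2.9, 0.3, -1.0]
width: 85.6
gripper_force: 0.0
```

Emit:
{"name": "carry_out", "arguments": {
  "rows": [-0.5,0,-0.5,0,-0.5,0,-1.5,0,0,0,-2.5,0,0,0,-3,0,0,0,-3,0,0,0,-2,0]
}}

```text
t: 10.65
tcp_pos: [620.4, -123.2, 286.6]
tcp_rot: [3.136, 0.001, 1.501]
wrist_force: [0.8, -0.4, 0.4]
width: 85.1
gripper_force: 0.0
```

```bash
python3 - <<'E'
from wr import *
c,w,st=wrist(); print(st["tcp_pos"],st["tcp_rot"],st["wrist_force"])
a=c["pixels"]; s=camera("side")["pixels"]
cv2.imwrite("pics/j3.png",np.hstack([cv2.resize(a,(400,300)),cv2.resize(s[110:260,200:400],(400,300))]))
E
python3 plan.py 4 525 -200 280 1.35 445 -212 200 1.24
```

```text
[ 620.38457564 -123.15872837  286.62610175] [3.13642416e+00 1.10001212e-03 1.50145999e+00] [ 0.80679924 -0.37729809  0.43829363]
t 10.75 now [ 621.2 -123.3  288.4] 1.502
[-2.08, -2.27, 0.21, 0.038, -2.16, -2.18, 0.21, 0.038, -2.25, -2.1, 0.21, 0.038, -2.32, -2.02, 0.21, 0.038]
[-0.98, -2.51, 2.67, 0.037, -1.07, -2.48, 2.67, 0.037, -1.15, -2.43, 2.66, 0.037]
```

View pics/j3.png

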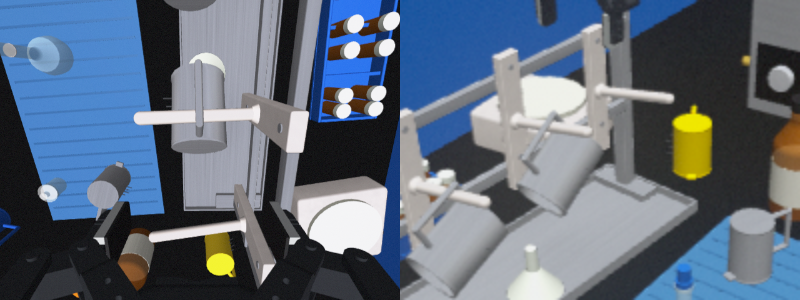

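The large beaker hangs on its peg, leaning about 60°, and the gripper is clear above it. Next is the small steel beaker, the plain grey one at (415,227) in top. The blue, orange and yellow cups are the look-alikes.

Emit:
{"name": "carry_out", "arguments": {
  "rows": [-2.1,-2.3,0.2,0.04,-2.2,-2.2,0.2,0.04,-2.2,-2.1,0.2,0.04,-2.3,-2.0,0.2,0.04,-1.0,-2.3,2.5,0.04,-0.8,-2.3,2.5,0.04,-0.6,-2.3,2.5,0.04,0,0,0,0]
}}

```text
t: 11.42
tcp_pos: [443.8, -202.0, 190.3]
tcp_rot: [-3.126, -0.002, 1.218]
wrist_force: [-0.5, 0.3, -1.4]
width: 85.3
gripper_force: 0.0
```

Emit:
{"name": "carry_out", "arguments": {
  "rows": [0,0,0,0,0,0,0,0]
}}

```text
t: 11.58
tcp_pos: [451.4, -204.2, 200.5]
tcp_rot: [3.139, 0.0, 1.222]
wrist_force: [0.4, -0.7, 1.2]
width: 85.5
gripper_force: 0.0
```

```bash
cat > disc.py <<'E'
# disc.py H x y : bright steel top disc near expected (x,y), ray to height H
from wr import *
H,gx,gy=map(float,sys.argv[1:4]); c,w,st=wrist(); E=c["extrinsics"]; print(np.round(st["tcp_pos"],1),st["tcp_rot"][2])
K=lambda p:(c["fx"]*p[0]/p[2]+c["cx"],c["fy"]*p[1]/p[2]+c["cy"])
e=K(np.linalg.inv(E)[:3]@[gx,gy,H,1])
def ray(u,v,z):
    d=E[:3,:3]@[(u-c["cx"])/c["fx"],(v-c["cy"])/c["fy"],1]; return E[:3,3]+d*(z-E[2,3])/d[2]
hsv=cv2.cvtColor(c["pixels"],cv2.COLOR_BGR2HSV); print("expected px",np.round(e),"hsv",hsv[int(e[1]),int(e[0])])
m0=((hsv[...,1]<45)&(hsv[...,2]>hsv[int(e[1]),int(e[0]),2]-25)).astype(np.uint8)
m=cv2.morphologyEx(m0,cv2.MORPH_OPEN,cv2.getStructuringElement(cv2.MORPH_ELLIPSE,(25,25)))
n,l,s,ce=cv2.connectedComponentsWithStats(m); i=l[int(e[1]),int(e[0])]
k,r=cv2.minEnclosingCircle(np.argwhere(l==i)[:,::-1].astype(np.float32)); P=ray(*k,H)
print("disc px",k,r,"area/circle",s[i][4]/(np.pi*r*r),"xyz",np.round(P,1),"rad mm",np.linalg.norm(ray(k[0]+r,k[1],H)-P))
v,u=np.mgrid[0:480,0:640]; d=np.hypot(w[...,0]-P[0],w[...,1]-P[1])
q=w[(d>38)&(d<62)&(w[...,2]>65)&(w[...,2]<H+3)]
if len(q): print("handle arm",len(q),np.round(q.mean(0),1),np.arctan2(*(q.mean(0)-P)[1::-1]))
cv2.imwrite("pics/d.png",c["pixels"])
E
python3 disc.py 77 454.5 -220
```

```text
[ 451.4 -204.2  200.5] 1.2221341155819558
expected px [324. 256.] hsv [115  12 243]
disc px (324.8970642089844, 254.5) 34.71696853637695 area/circle 0.9415124555662568 xyz [ 455.5 -219.3   77. ] rad mm 26.484585674020657
handle arm 183 [ 436.9 -263.3   74.9] -1.96940006013366
```

```bash
python3 plan.py 3 455.5 -219.5 110 1.185 455.5 -219.5 36 1.185
```

```text
t 11.6333 now [ 452.  -204.3  201.3] 1.222
[-0.33, 0.21, 2.28, 0.009, -0.32, 0.22, 2.28, 0.009, -0.32, 0.22, 2.28, 0.009, -0.33, 0.22, 2.29, 0.009]
[0.0, -0.0, 2.47, 0.0, 0.0, -0.0, 2.46, 0.0, 0.0, -0.0, 2.47, 0.0]
```

Emit:
{"name": "carry_out", "arguments": {
  "rows": [-0.3,0.2,2.2,0.01,-0.3,0.2,2.2,0.01,-0.3,0.2,2.2,0.01,-0.4,0.3,1.5,0.01,0,0,0,0,0,0,0,0]
}}

```text
t: 12.13
tcp_pos: [455.4, -219.4, 119.3]
tcp_rot: [3.14, 0.0, 1.183]
wrist_force: [1.0, 0.6, 0.4]
width: 85.7
gripper_force: 0.0
```

```bash
python3 disc.py 77 455.5 -219.5; python3 plan.py 3 455.5 -219.5 36 1.185
```

```text
[ 455.4 -219.4  119.3] 1.1825210703373012
expected px [313. 283.] hsv [114  15 231]
disc px (313.0, 284.0) 48.8365592956543 area/circle 0.9099489047359187 xyz [ 455.2 -220.1   77. ] rad mm 26.62353655843444
handle arm 328 [ 437.1 -263.5   75. ] -1.9660609865089078
t 12.1833 now [ 455.7 -219.5  120.2] 1.183
[-0.0, -0.01, 2.81, -0.001, -0.0, -0.01, 2.8, -0.001, -0.01, -0.0, 2.81, -0.001]
```

Emit:
{"name": "carry_out", "arguments": {
  "rows": [0,0,2.8,0.005,0,0,2.8,0.003,0,0,2.0,0,0,0,0.8,0,0,0,0,0,0,0,0,0]
}}

```text
t: 12.68
tcp_pos: [455.5, -219.6, 36.2]
tcp_rot: [3.139, 0.0, 1.174]
wrist_force: [0.1, -0.2, -0.1]
width: 85.4
gripper_force: 0.0
```

Emit:
{"name": "carry_out", "arguments": {
  "rows": [0,0,0,0,0,0,0,0,0,0,0,0,0,0,0,0,0,0,0,0,0,0,0,0,0,0,0,0,0,0,0,0],
  "fingers": -1,
  "newtons": 25
}}

```text
t: 13.35
tcp_pos: [455.2, -219.6, 36.1]
tcp_rot: [3.139, 0.0, 1.174]
wrist_force: [0.0, 0.6, 6.5]
width: 55.4
gripper_force: 25.9
```

Emit:
{"name": "carry_out", "arguments": {
  "rows": [0,0,0,0,0,0,-0.5,0,0,0,-1,0,0,0,-2,0,0,0,-2.5,0,0,0,-2.5,0,0,0,-2.5,0,0,0,-1,0]
}}

```text
t: 14.02
tcp_pos: [455.5, -219.8, 159.0]
tcp_rot: [3.135, 0.001, 1.174]
wrist_force: [0.5, -0.5, -0.1]
width: 55.5
gripper_force: 26.8
```

```bash
python3 plan.py 3 480 -251 200 -1.645; python3 -c "
from station import *;print(read_state()['joints'])"
```

```text
t 14.0167 now [ 455.5 -219.8  159. ] 1.174
[-0.08, 0.14, -0.17, 0.117, -0.06, 0.15, -0.17, 0.117, -0.05, 0.16, -0.17, 0.117, -0.03, 0.16, -0.17, 0.117, -0.01, 0.17, -0.17, 0.117, 0.01, 0.16, -0.17, 0.117, 0.03, 0.16, -0.17, 0.117, 0.05, 0.16, -0.17, 0.117]
[0.07, 0.15, -0.17, 0.117, 0.09, 0.14, -0.17, 0.117, 0.1, 0.13, -0.17, 0.117, 0.12, 0.12, -0.17, 0.117, 0.13, 0.1, -0.17, 0.117, 0.14, 0.09, -0.17, 0.117, 0.15, 0.07, -0.17, 0.117, 0.16, 0.05, -0.17, 0.117]
[0.16, 0.03, -0.17, 0.117, 0.17, 0.01, -0.17, 0.117, 0.17, -0.0, -0.17, 0.117, 0.16, -0.02, -0.17, 0.117, 0.16, -0.04, -0.17, 0.117, 0.15, -0.06, -0.18, 0.117, 0.15, -0.08, -0.17, 0.117, 0.13, -0.1, -0.18, 0.117]
[-5.22492357e-01  2.70822237e-02  1.57114601e+00 -9.15556858e-05
  1.53701571e+00 -1.25508066e-01]
```

Emit:
{"name": "carry_out", "arguments": {
  "rows": [0,0,-0.2,0.117,0,0,-0.2,0.117,0,0,-0.2,0.117,0,0,-0.2,0.117,0,0,-0.2,0.117,0,0,-0.2,0.117,0,0,-0.2,0.117,0,0,-0.2,0.117]
}}

```text
t: 14.68
tcp_pos: [454.1, -218.9, 170.0]
tcp_rot: [-3.141, 0.001, 0.232]
wrist_force: [0.2, -0.7, -0.5]
width: 55.5
gripper_force: 26.8
```

Emit:
{"name": "carry_out", "arguments": {
  "rows": [0,0,-0.2,0.117,0,0,-0.2,0.117,0,0,-0.2,0.117,0,0,-0.2,0.117,0,0,-0.2,0.117,0,0,-0.2,0.117,0,0,-0.2,0.117,0,0,-0.2,0.117]
}}

```text
t: 15.35
tcp_pos: [454.1, -219.0, 186.0]
tcp_rot: [3.141, 0.001, -0.704]
wrist_force: [-0.2, 0.1, 0.0]
width: 55.6
gripper_force: 26.7
```

Emit:
{"name": "carry_out", "arguments": {
  "rows": [0,0,-0.2,0.117,0,0,-0.2,0.117,0,0,-0.2,0.117,0,0,-0.2,0.117,0,0,-0.2,0.117,0,0,0,0.117,0,0,0,0.117,0,0,0,0.117]
}}

```text
t: 16.02
tcp_pos: [454.1, -219.0, 195.9]
tcp_rot: [3.141, 0.0, -1.64]
wrist_force: [-0.9, -1.0, -1.7]
width: 55.4
gripper_force: 26.8
```

```bash
python3 plan.py 3 490 -248 200 -1.645; python3 -c "
from station import *;print(read_state()['joints'])"
```

```text
t 16.0167 now [ 454.1 -219.   195.9] -1.64
[1.32, -1.89, -0.2, 0.002, 1.32, -1.89, -0.21, 0.002]
[-5.22540850e-01  6.69847666e-03  1.51746961e+00 -1.02631507e-04
  1.61810332e+00  2.68829252e+00]
```

Emit:
{"name": "carry_out", "arguments": {
  "rows": [1.3,-1.9,-0.2,0,1.3,-1.9,-0.2,0,0,0,0,0,0,0,0,0]
}}

```text
t: 16.35
tcp_pos: [490.6, -247.6, 199.4]
tcp_rot: [3.14, 0.001, -1.635]
wrist_force: [0.2, 0.4, -1.8]
width: 55.5
gripper_force: 27.2
```

```bash
cat > hp.py <<'E'
from station import *
from h import *
np.set_printoptions(precision=1,suppress=True)
st=read_state(); p=st["tcp_pos"]; print(p,st["tcp_rot"])
for n in("side","top"):
    c=camera(n); w=cloud(c)
    if n=="side": cv2.imwrite("pics/s_last.png",c["pixels"])
    q=w[(abs(w[...,0]-p[0]-3)<25)&(w[...,1]>p[1]+33)&(w[...,1]<p[1]+80)&(w[...,2]>p[2]-30)&(w[...,2]<p[2]+45)]
    print(n,"handle",len(q),q.mean(0),q.min(0),q.max(0), "x med outer",np.median(q[q[:,1]>q[:,1].max()-6],0))
    for x in(570,590,610,640):
        s=w[(abs(w[...,0]-x)<6)&(abs(w[...,1]+210)<16)&(w[...,2]>185)&(w[...,2]<225)]
        if len(s): print("   peg",x,len(s),np.median(s,0),s[:,1].min(),s[:,1].max(),s[:,2].max())
E
python3 hp.py
```

```text
[ 490.6 -247.6  199.4] [ 3.1  0.  -1.6]
side handle 112 [ 492.4 -195.2  212.9] [ 488.4 -214.5  183.5] [ 497.3 -184.3  240. ] x med outer [ 493.  -189.   210.9]
   peg 570 22 [ 569.6 -203.2  212.5] -209.14092733005543 -201.08948497550932 216.0179507608167
   peg 590 20 [ 590.1 -205.4  207.6] -209.48903844477434 -202.32394424340816 211.92242165045383
   peg 610 20 [ 610.2 -206.6  203.6] -212.76066633007736 -203.53290314450555 207.45455711114255
   peg 640 19 [ 641.1 -208.7  197.3] -212.22364475438724 -207.04028401792254 202.1385434711388
top handle 49 [ 494.5 -194.8  218.7] [ 491.9 -205.9  186.1] [ 498.7 -188.1  240.5] x med outer [ 494.3 -189.9  227.4]
   peg 570 34 [ 570.5 -207.3  214.2] -212.9461441032067 -202.29084359576768 220.51109136958257
   peg 590 32 [ 590.8 -208.2  209.7] -214.00604413809404 -203.43598769170592 214.08439413532415
   peg 610 32 [ 610.1 -209.3  205.8] -215.32020635090035 -204.69930648424878 208.93768354842211
   peg 640 30 [ 639.1 -212.1  199.7] -216.89400295366192 -206.65909669944588 202.84472586374727
```

Emit:
{"name": "carry_out", "arguments": {
  "rows": [-0.1,-1.5,0,0,-0.1,-1.5,0,0,-0.1,-1.5,0,0,-0.1,-1.4,0,0,0,0,0,0,0,0,0,0]
}}

```text
t: 16.95
tcp_pos: [549.4, -246.7, 200.1]
tcp_rot: [3.141, 0.0, -1.633]
wrist_force: [0.2, 0.3, -0.8]
width: 55.2
gripper_force: 27.3
```

Emit:
{"name": "carry_out", "arguments": {
  "rows": [0,-0.8,0.1,0,0,-0.8,0.1,0,0,-0.8,0.1,0,0,-0.8,0.1,0,0,-0.8,0.2,0,0,-0.8,0.2,0,0,-0.8,0.1,0,0,0,0,0]
}}

```text
t: 17.62
tcp_pos: [606.5, -250.6, 190.4]
tcp_rot: [3.141, 0.0, -1.634]
wrist_force: [0.9, -0.3, -0.8]
width: 55.5
gripper_force: 27.3
```

```bash
python3 hp.py; python3 -c "
from station import *;s=read_state();print(s['wrist_force'],s['joints'][5])"
```

```text
[ 606.5 -250.6  190.4] [ 3.1  0.  -1.6]
side handle 172 [ 607.2 -201.3  203.7] [ 584.9 -215.9  173.1] [ 632.3 -189.4  231.5] x med outer [ 608.4 -192.5  205. ]
   peg 570 21 [ 568.9 -203.4  212.1] -208.71524447078036 -199.99672937948264 215.66940986663695
   peg 590 27 [ 591.8 -206.1  208.5] -225.96694670202078 -201.9892383940679 222.85987311046603
   peg 610 62 [ 608.9 -211.8  205.3] -225.91536226983237 -194.0573793646795 222.8518043807344
   peg 640 21 [ 640.  -208.5  198.4] -215.2709675414693 -206.3786239274409 203.21079177312737
top handle 41 [ 614.6 -197.6  204.2] [ 607.4 -210.2  173.2] [ 634.1 -191.7  230.7] x med outer [ 609.  -193.6  208.1]
   peg 610 6 [ 608.4 -195.8  198.6] -197.18447895022499 -194.34160897193584 218.8468167729427
   peg 640 20 [ 639.5 -210.3  198.8] -214.9282491287973 -206.5775805776629 204.5178554634041
[-0.47897732 -0.00679578 -1.18425261] 2.756148876915409
```

Emit:
{"name": "carry_out", "arguments": {
  "rows": [0.2,0,0.2,0,0.2,0,0.5,0,0.1,0,0.5,0,0,0,0.3,0,0,0,0,0],
  "newtons": 20,
  "fingers": -1
}}

```text
t: 18.13
tcp_pos: [604.7, -255.7, 174.9]
tcp_rot: [3.14, 0.001, -1.635]
wrist_force: [-0.0, -0.6, -0.7]
width: 55.8
gripper_force: 27.3
```

Emit:
{"name": "carry_out", "arguments": {
  "rows": [0,0,0.3,0,0,0,0.3,0,-0.1,0,0.3,0,-0.1,0,0.3,0,0,0,0,0]
}}

```text
t: 18.55
tcp_pos: [606.1, -254.0, 165.9]
tcp_rot: [-3.138, -0.001, -1.634]
wrist_force: [-0.6, -1.0, 5.6]
width: 55.6
gripper_force: 27.9
```

Emit:
{"name": "carry_out", "arguments": {
  "rows": [-0.1,0,0.3,0,-0.1,0,0.3,0,-0.1,0,0.3,0,0,0,0,0]
}}

```text
t: 18.88
tcp_pos: [606.6, -250.8, 157.3]
tcp_rot: [-3.137, -0.001, -1.634]
wrist_force: [0.7, -0.5, 5.6]
width: 55.6
gripper_force: 28.4
```

```bash
python3 hp.py|cut -c1-200
```

```text
[ 606.6 -250.8  157.3] [-3.1 -0.  -1.6]
side handle 253 [ 606.5 -206.   165.2] [ 585.7 -217.7  137.6] [ 633.8 -181.6  202.2] x med outer [ 608.7 -185.2  175. ]
   peg 570 24 [ 569.6 -203.8  212.2] -209.31365987798324 -200.3805631679137 216.68019515499515
   peg 590 23 [ 589.1 -205.6  207.8] -225.37425783713365 -203.04650029722677 210.72912214650194
   peg 610 53 [ 607.1 -203.1  207. ] -224.9381917757362 -194.19783312710967 216.5508865503407
   peg 640 20 [ 640.4 -208.7  197.3] -215.41439746828087 -205.81298013328183 202.25229416830007
top handle 40 [ 612.  -191.2  179.3] [ 607.5 -206.8  163.4] [ 634.4 -182.   201.8] x med outer [ 610.5 -185.2  173.4]
   peg 570 10 [ 567.9 -212.   214.9] -212.73205005028998 -207.37974653344412 217.71605608895277
   peg 610 7 [ 609.7 -194.8  202.3] -197.60263925826297 -194.14325312741792 208.849259274259
   peg 640 14 [ 640.  -208.8  197.9] -212.503484808745 -206.81319011459144 201.134240138628
```

Emit:
{"name": "carry_out", "arguments": {
  "rows": [-0.15,0,0.3,0,-0.2,0,0.3,0,-0.2,0,0.3,0,-0.1,0,0.2,0,0,0,0,0]
}}

```text
t: 19.4
tcp_pos: [607.4, -244.7, 147.0]
tcp_rot: [-3.136, -0.002, -1.634]
wrist_force: [2.6, -2.3, 5.8]
width: 55.2
gripper_force: 29.3
```

Emit:
{"name": "carry_out", "arguments": {
  "rows": [0,0,0,0,0,0,0,0,0,0,0,0,0,0,0,0,0,0,0,0,0,0,0,0],
  "fingers": 1
}}

```text
t: 19.9
tcp_pos: [605.9, -244.2, 144.0]
tcp_rot: [3.141, 0.0, -1.634]
wrist_force: [-0.7, -0.5, 0.7]
width: 85.4
gripper_force: 0.0
```

Emit:
{"name": "carry_out", "arguments": {
  "rows": [0.5,0,-0.5,0,0.5,0,-1.5,0,0,0,-2.5,0,0,0,-3,0,0,0,-3,0,0,0,-2,0,0,1.5,0,0,0,3,0,0]
}}

```text
t: 20.57
tcp_pos: [561.7, -251.7, 270.6]
tcp_rot: [-3.138, -0.001, -1.633]
wrist_force: [-0.5, -0.3, -0.9]
width: 85.5
gripper_force: 0.0
```

Emit:
{"name": "carry_out", "arguments": {
  "rows": [0,4,0,0,0,4,0,0,0,4,0,0,0,2,0,0,0,0,0,0,0,0,0,0,0,0,0,0,0,0,0,0]
}}

```text
t: 21.23
tcp_pos: [421.5, -242.6, 269.2]
tcp_rot: [3.141, 0.0, -1.634]
wrist_force: [-0.5, 0.4, 0.1]
width: 85.8
gripper_force: 0.0
```

```bash
python3 - <<'E'
from station import *
import cv2,numpy as np
s=camera("side")["pixels"]; t=camera("top")["pixels"]
cv2.imwrite("pics/fin.png",np.hstack([cv2.resize(s[110:260,200:400],(400,300)),cv2.resize(t[80:305,180:480],(400,300))])); print(read_state()["t"])
E
```

```text
21.3333
```

View pics/fin.png

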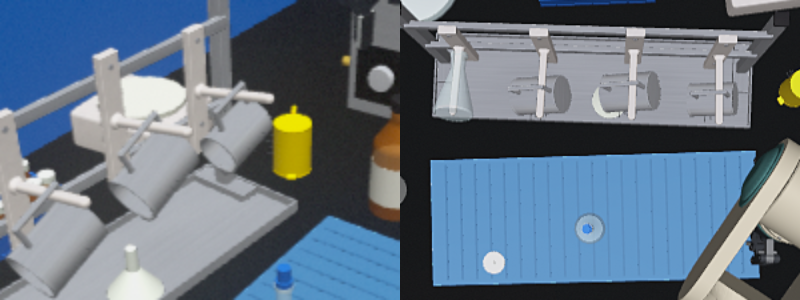

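Both beakers hang on their own free pegs with the mouths sloping down. I'll wait for the swinging to die out, compare frames for motion, and hand in.

Emit:
{"name": "carry_out", "arguments": {
  "rows": [0,0,0,0,0,0,0,0,0,0,0,0,0,0,0,0,0,0,0,0,0,0,0,0,0,0,0,0,0,0,0,0]
}}

```text
t: 22.0
tcp_pos: [420.8, -242.5, 269.3]
tcp_rot: [-3.142, -0.0, -1.634]
wrist_force: [-0.6, 0.1, 0.4]
width: 85.6
gripper_force: 0.0
```

```bash
cat > settle.py <<'E'
from station import *
import cv2,numpy as np
g=[]
for i in range(60):
    c=camera("side")["pixels"]
    if i%6==0: g.append(cv2.GaussianBlur(cv2.cvtColor(c,cv2.COLOR_BGR2GRAY),(5,5),0)[120:240,240:350].astype(float))
d=[np.abs(a-b) for a,b in zip(g,g[1:])]
print(read_state()["t"],[(round(x.max(),1),int((x>8).sum())) for x in d])
E
python3 settle.py
```

```text
25.0 [(np.float64(36.0), 229), (np.float64(16.0), 15), (np.float64(29.0), 71), (np.float64(21.0), 84), (np.float64(29.0), 112), (np.float64(24.0), 72), (np.float64(17.0), 39), (np.float64(12.0), 13), (np.float64(9.0), 3)]
```

Emit:
{"name": "carry_out", "arguments": {
  "rows": [0,0,0,0,0,0,0,0,0,0,0,0,0,0,0,0,0,0,0,0,0,0,0,0,0,0,0,0,0,0,0,0]
}}

```text
t: 25.67
tcp_pos: [420.8, -242.5, 269.3]
tcp_rot: [-3.142, -0.0, -1.634]
wrist_force: [0.3, 0.1, -0.0]
width: 85.4
gripper_force: 0.0
```

Emit:
{"name": "carry_out", "arguments": {
  "rows": [0,0,0,0,0,0,0,0,0,0,0,0,0,0,0,0,0,0,0,0,0,0,0,0,0,0,0,0,0,0,0,0]
}}

```text
t: 26.33
tcp_pos: [420.8, -242.5, 269.3]
tcp_rot: [3.142, -0.0, -1.634]
wrist_force: [0.2, 0.2, 0.5]
width: 85.2
gripper_force: 0.0
```

```bash
python3 settle.py
```

```text
29.3333 [(np.float64(7.0), 0), (np.float64(7.0), 0), (np.float64(3.0), 0), (np.float64(6.0), 0), (np.float64(6.0), 0), (np.float64(6.0), 0), (np.float64(5.0), 0), (np.float64(6.0), 0), (np.float64(7.0), 0)]
```

```bash
python3 - <<'E'
from station import *
import cv2,numpy as np
for i in range(40): s=camera("side")["pixels"]
f=cv2.imread("pics/fin.png")[:,:400]; n=cv2.resize(s[110:260,200:400],(400,300))
print("mean diff to last view",cv2.absdiff(f,n).mean())
print(job_done())
E
```

```text
mean diff to last view 1.4601638888888888
the job is handed in; nothing more can be done
None
```

Both steel beakers hang at rest, each on its own free peg with the mouth sloping down; I handed the job in at about 31 s of the 72 s, and the station returned no verdict.

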